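# Level the flask stand with a wedge

## Robot

A 6-joint arm with a two-finger parallel gripper is mounted at the origin on the work surface. World frame = base frame: x ahead of the robot, y to its left, z up, the work surface at z = 0. Lengths are in mm, angles in rad, forces in N, time in s.
With the tool pointing down it reaches from about 350 to 775 mm from the base axis. Payload 7.3 kg.
Tool frame: the origin (TCP) lies between the finger pads; the fingertips stand 22 mm ahead of it and the grasp point (between the pads) lies 3 mm ahead of it; z points along the fingers, x is the direction in which the jaws open and shut, and the axes are right-handed (so a half turn about z gives the same grasp; the last joint's range is limited). The gripper opens to 92 mm and grips with 3 to 60 N. Pads are 19 mm wide; open, the fingers measure 130 mm over their backs; the gripper's body (75 mm by 190 mm) begins 47 mm behind the grasp point.
Start: joints at [-1.312, 0.342, 1.524, -0, 1.275, -0.146], TCP at [206.786, -482.579, 248.741] pointing down, gripper open.
Joint ranges: [-2.53, 2.53], [-0.77, 2.02], [0.04, 2.7], [-1, 4.14], [0.28, 2.66], [-3.11, 3.11]. Speed limits (rad/s): [2.57, 2.57, 3.14, 3.14, 3.14, 3.14].

## Interface

Orientations are given as [roll, pitch, yaw] about the fixed x, y, z axes, in that order (R = Rz(yaw) Ry(pitch) Rx(roll)).
In Python, from plant import * gives the robot as it stands. The module is installed in compiled form; this text tells all that it offers.
- The arm moves only by the shell command python3 -m handwheel 'ROWS' [OPENING]. ROWS is a JSON object of lists of equal length, an entry for each row: "translation": the shift along the world's x, y, z in units of 15 cm (1.0 is 15 cm), a list of three; "twist": the turn about the world's z in units of 90 degrees (1.0 is 90 degrees). In form: {"translation": [[tx, ty, tz], ...], "twist": [twist, ...]}. A call has exactly 8 rows; each row shifts and turns the pose as measured when the row begins; what a row does not reach is not made up. A row lasts 1/8 s, in which the tool goes at most 62.5 mm and 10.7 degrees, less where a joint would pass 70% of its speed; a pose out of reach is approached as far as the arm can. A call with a number of a shift or a turn outside -1 to 1 is refused whole. A call with a gripper value outside its range is refused whole. OPENING is the closure in counts, from 0 (fully open) to 255 (shut), set as the call begins (- or left out, the last holds). The fingers move at their own pace and stop on an object; the grip force is fixed at half the most. Time passes only in rows, so rows that do not move let the fingers close, or fill a call up. It gives the time, the measured TCP pose, the force and the opening at its end, in the units of the state.
- get_obs(): the state, without advancing time (a new reading comes with each control period).
- capture(name): name is "side" or "top" or "wrist"; returns a dict with "img" (384x512x3 uint8, red, green, blue), "vertical_fov" (degrees; the focal length in pixels is half the picture's height over the tangent of half this angle, whatever the lens; pixels are square), "cx", "cy" (the principal point, pixels), "world_from_camera" (4x4, takes a point from camera to world coordinates). Camera axes: x right, y up, looking along -z (the intrinsics and any distortion apply to the point x, -y, -z); pixel columns grow to the right and rows downward; lengths in mm; the calibration is good to about 2 mm. The wrist camera is an equidistant fisheye: a pixel r from the principal point sees the ray r / f radians off the axis. A picture is of the moment at which its call begins. There is no depth.
- close_job(): hands the job in, once; it reports no verdict.
Trained networks look in the newest picture that a camera, given by its name, has taken for a name from the list of things; names that differ only in an ending like _2 or _b are one class to them, and where a whole thing is asked for, a point or a joint stands for the part that bears it (a point fixed in the world has none). Each returns a list of dicts, best first, with "score" (0 to 1); they miss things now and then, are a little off and sometimes report something else, mostly with a low value. They report only what shows in the picture. A call takes as long as a camera call. They do not tell look-alikes from the thing itself.
- search_frame(camera, label): "position" ([x, y, z] in mm, in the coordinates of the camera as it stood for that picture, good to about 4 mm: the middle of the surface that is visible of it).
- spot_point(camera, label): "position" ([x, y, z] in mm, in the coordinates of the camera as it stood for that picture, good to about 4 mm: a listed point, or the origin of a listed thing).
The state is a dict: "time": time; "joint_positions": joint angles; "dq": joint speeds; "tau": joint torques, N m; "tool_pos": TCP position; "tcp_rot": TCP orientation; "contact_force": force on the tool from outside, world axes, zero at the start; "moment": the same for the moment, N m; "grip_width": finger opening in mm.
Only numpy, scipy, OpenCV 4.12 (cv2) and the standard library are available. Lean on these libraries where they do the work, as an engineer would, in place of code of your own. Each camera call takes 0.05 s, during which the arm holds its last target.

## Task

The blue flask stand has dropped at its front edge, the edge facing the robot. Pick up the orange wedge and push it, nose first, under the middle of that edge until the black ball in the stand's yellow level sits centred between the two red marks; then let go and leave the wedge there holding the stand level. Leave the small grey wedge where it lies.

Things in the scene. Friction and masses are not known exactly. Their poses are not given: they have to be found in the camera images.
- wedge_grip (a point): Orange plastic wedge, 135 long, 40 wide, 120 g, flat on the bench. Own +x: from tail to thin nose. Tail: a grip block 35 long, 40 wide (along y), 40 high; ahead of it the ramp falls evenly over 100 mm from 28 high at the block to 3 at the nose. The point is the grip block's centre, 20 above its underside; the nose edge is 117.5 ahead of it. Friction holds it under the load once let go.
- stand_front (a point): Flask stand: dark blue plate 220 deep, 240 wide, 10 thick, that cannot slide. The point lies on the bench below the middle of its front edge; +x points level from there to the rear (the way to push), y along the edge. The edge's underside is now 10 above the bench, 22 when level. Rubber feet 20 wide under the front corners leave 190 clear between; nothing else is under the plate.
- deck (a joint): Tilt of the blue plate, rad: 0 level, negative front low (starts at -0.061). It pivots freely about its rear feet, 200 behind the front edge. It carries a rod (300 high) with a clamped flask at the rear right, and a yellow ball level on the left half, top 66 above the bench. Raising the edge takes a push on the wedge of about 5 to 15 N.
- ball (a joint): Black ball, 20 across, in the pale window (120 long, running front to rear) of the yellow level, m: 0 centred between the red marks, positive to the rear. It rolls to the low end, settling within 1.5 s: starts at -0.035 (front low), moves 7.2 mm rearward per 10 mm of wedge travel once the ramp lifts the edge, is centred with the nose about 76 past the edge; too far makes it positive, pulling back undoes it.
- thin_wedge_mid (a point): Small grey wedge, 80 long, 40 wide, at most 10 high: too thin for this job, to be left alone. The point is its centre, 5 above the bench; +x points to its nose.
There are look-alikes about, which are no part of the job. Leave any green or turquoise look-alike of the part that bears wedge_grip alone.

How it is judged (in metres and radians):
At the end, for the whole second after the job is handed in: The level's ball is within 11 mm of centre, with the stand's front edge resting on the orange wedge, which lies at rest on the bench (value of joint ball between -0.011 and 0.011 m and contact force between wedge and deck above 0.5 N and height (world z) of wedge_grip below 0.028 m and linear speed of wedge below 0.02 m/s); the robot touches nothing.
It fails at once if the small grey wedge is moved more than 30 mm (distance of thin_wedge_mid from where it was at the start of the episode above 0.03 m).
It also fails if it takes over 48 s, if anything falls off the work surface, if the arm or the gripper's body presses on something with over 40 N, if the wrist force passes 120 N, or if a joint passes its speed limit or range.

## Working session

There is one attempt and no reset: what is moved stays moved. The work goes in short steps, Python scripts to look and compute and a shell command to move; the robot and the scene stay as the last step left them, time stands still between calls to the robot, and variables do not carry over. Pictures are saved under pics/ and viewed, and the job is handed in when it is done.

```bash
mkdir -p pics; cat > h.py <<'E'
from plant import *
import numpy as np, cv2
def snap(c,n):
    d=capture(c); cv2.imwrite(f'pics/{n}.png',cv2.cvtColor(d['img'],cv2.COLOR_RGB2BGR)); return d
def w(d,p): return (np.array(d['world_from_camera'])@np.r_[p,1])[:3]
def ray(d,u,v,z):
    f=192/np.tan(np.radians(d['vertical_fov'])/2); T=np.array(d['world_from_camera'])
    r=T[:3,:3]@np.array([(u-d['cx'])/f,-(v-d['cy'])/f,-1]); o=T[:3,3]
    return o+r*(z-o[2])/r[2]
E
python3 - <<'E'
from h import *
o=get_obs(); print(o)
for c in ['top','side']:
    d=snap(c,c+'0'); print(c,d['vertical_fov'],d['cx'],d['cy'],np.round(d['world_from_camera'],3).tolist())
    for l in ['wedge_grip','stand_front','thin_wedge_mid','ball']:
        for r in spot_point(c,l): print(l,'spot',round(r['score'],2),w(d,r['position']).round(1))
        if l!='stand_front':
            for r in search_frame(c,l): print(l,'frame',round(r['score'],2),w(d,r['position']).round(1))
E
```

```text
{'time': 0.0, 'joint_positions': array([-1.31198433e+00,  3.42725615e-01,  1.52501137e+00, -2.13907427e-05,
        1.27538613e+00, -1.45957314e-01]), 'dq': array([ 0.00062151, -0.00039062,  0.00139653, -0.00068769, -0.00090528,
       -0.00123916]), 'tau': array([-2.71309573e-04, -4.31241453e+01, -2.44221890e+01,  7.17856502e-02,
        5.59134583e-02, -1.18018629e-04]), 'tool_pos': array([ 206.68862403, -482.20118724,  248.04540146]), 'tcp_rot': array([-3.14139030e+00,  1.51716223e-03, -1.16602062e+00]), 'contact_force': array([0.21907312, 0.5479449 , 0.07628059]), 'moment': array([-0.02643066,  0.03907309,  0.03366774]), 'grip_width': 91.80363554905561}
top 56.89800278843277 258.41690381313526 191.06404259216615 [[0.094, 0.975, -0.2, 387.225], [-0.996, 0.093, -0.017, -85.665], [0.002, 0.201, 0.98, 1190.107], [0.0, 0.0, 0.0, 1.0]]
wedge_grip spot 0.92 [ 483.6 -188.3   23.5]
wedge_grip spot 0.69 [ 676.3 -217.8   19.7]
wedge_grip spot 0.67 [ 458.8 -545.3   23.9]
wedge_grip spot 0.55 [ 469.4 -315.6   23.2]
wedge_grip frame 0.85 [ 688.7 -260.7   20.5]
wedge_grip frame 0.68 [ 504.9 -330.2   22.2]
wedge_grip frame 0.63 [ 432.7 -187.5   24.4]
wedge_grip frame 0.61 [ 479.  -506.8   24.1]
stand_front spot 0.88 [596.2 -43.8   1.5]
thin_wedge_mid spot 0.56 [517.4 277.7  12.3]
thin_wedge_mid frame 0.77 [511.  274.5  14.2]Traceback (most recent call last):
  File "<stdin>", line 6, in <module>
ValueError: it knows: stand_front, thin_wedge_mid, wedge_grip
```

```bash
python3 - <<'E'
from h import *
d=snap('side','side0')
for l in ['wedge_grip','stand_front','thin_wedge_mid']:
        for r in spot_point('side',l): print(l,'spot',round(r['score'],2),w(d,r['position']).round(1))
E
```

```text
wedge_grip spot 0.9 [ 459.2 -543.5   20.4]
wedge_grip spot 0.84 [ 482.  -190.8   18.5]
wedge_grip spot 0.71 [ 670.6 -224.2   19.6]
wedge_grip spot 0.57 [ 470.  -320.1   18.4]
stand_front spot 0.63 [591.6 -47.7   0.8]
thin_wedge_mid spot 0.58 [514.1 280.    3.2]
```

View pics/top0.png

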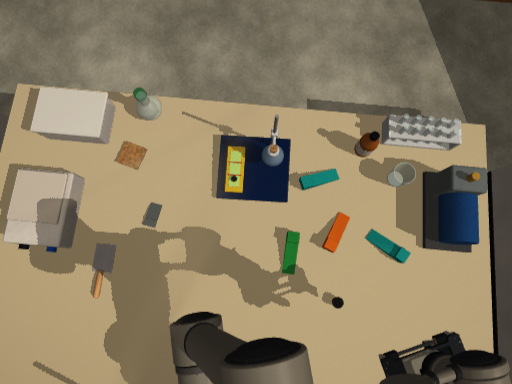

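View pics/side0.png

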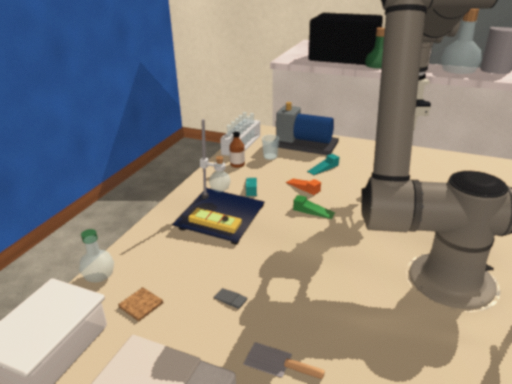

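Top view: orange wedge at about (336,232), between the green (291,252) and turquoise (388,246) look-alikes. The stand's plate is at (255,168) and the grey wedge at (152,214). Next I'll measure axes from pixels.

```bash
python3 - <<'E'
from h import *
d=snap('top','top1'); im=d['img']
hsv=cv2.cvtColor(im,cv2.COLOR_RGB2HSV)
m=cv2.inRange(hsv,(3,190,120),(11,255,255)); m[:,:300]=0;m[:200]=0;m[270:]=0
ys,xs=np.nonzero(m); P=np.array([ray(d,x,y,20) for x,y in zip(xs,ys)])[:,:2]
c=P.mean(0); _,_,V=np.linalg.svd(P-c); a=V[0]; t=(P-c)@a; print(len(xs),c,a,np.degrees(np.arctan2(a[1],a[0])),t.min(),t.max())
b=cv2.inRange(hsv,(108,120,20),(125,255,110)); b[:,:200]=0; b[:,310:]=0;b[220:]=0;b[:120]=0
ys,xs=np.nonzero(b); print(xs.min(),xs.max(),ys.min(),ys.max())
big=cv2.resize(im[120:290,200:400],None,fx=4,fy=3.5,interpolation=cv2.INTER_CUBIC)[:600,:800]
cv2.imwrite('pics/z1.png',cv2.cvtColor(big,cv2.COLOR_RGB2BGR))
E
```

```text
452 [ 514.60666047 -333.90936823] [-0.93645959  0.35077547] 159.4652462166413 -63.96049184187223 63.54422098705579
222 289 136 201
```

View pics/z1.png

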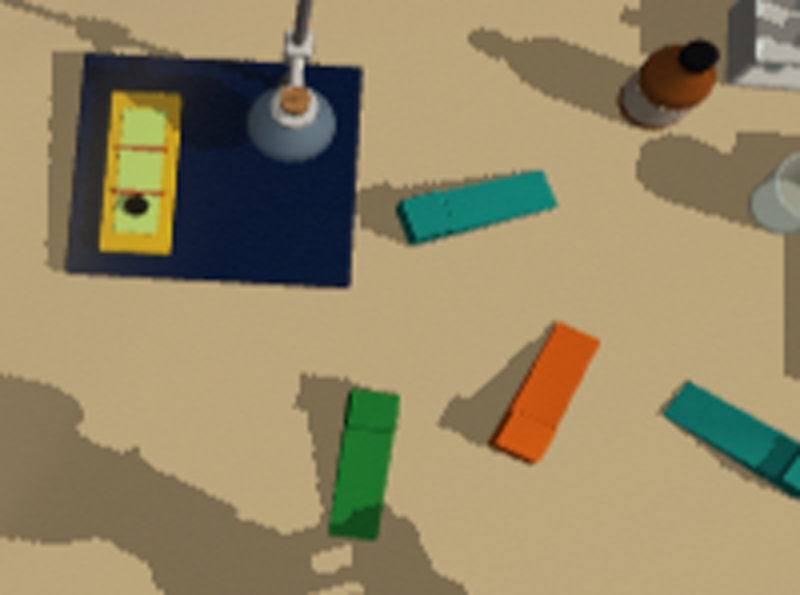

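```bash
python3 - <<'E'
from h import *
d=snap('top','top2')
L=ray(d,216.5,197.7,20);R=ray(d,287.5,202,20);e=R-L
RL=ray(d,200+85/4,120+54/3.5,32);RR=ray(d,200+362/4,120+67/3.5,32)
print(L,R,(L+R)/2,np.linalg.norm(e),'yaw',np.degrees(np.arctan2(e[0],-e[1])))
print(RL,RR); r=(RL+RR)/2-(L+R)/2; print(np.degrees(np.arctan2(r[1],r[0])))
for p in [(200+495/4,120+447/3.5),(200+536/4,120+463/3.5),(200+514/4,120+411/3.5),(200+556/4,120+427/3.5)]: print(ray(d,*p,40))
for p in [(200+560/4,120+322/3.5),(200+600/4,120+342/3.5)]: print(ray(d,*p,3))
print(np.degrees(0.0))
for l in ['wedge_grip','stand_front']:
        for r in spot_point('top',l): print(l,'spot',round(r['score'],2),w(d,r['position']).round(1))
d=snap('side','s2')
for l in ['wedge_grip','stand_front']:
        for r in spot_point('side',l): print(l,'spot',round(r['score'],2),w(d,r['position']).round(1))
E
```

```text
[590.54534692  72.16131098  20.        ] [ 598.51747867 -166.29306026   20.        ] [594.5314128  -47.06587464  20.        ] 238.58759827323078 yaw 1.9148293765100417
[806.78657821  79.99121673  32.        ] [ 816.06015651 -158.66375163   32.        ]
2.0410462856722598
[ 457.53074272 -292.33791895   40.        ]
[ 446.17815842 -325.8484564    40.        ]
[ 491.76464691 -305.72615332   40.        ]
[ 480.33628731 -340.19997865   40.        ]
[ 584.20209091 -346.8529819     3.        ]
[ 567.97208039 -381.35406239    3.        ]
0.0
wedge_grip spot 0.88 [ 483.  -190.5   21.4]
wedge_grip spot 0.76 [ 469.5 -310.4   24.7]
wedge_grip spot 0.64 [ 453.4 -542.2   23.3]
wedge_grip spot 0.56 [ 675.  -218.7   21.5]
stand_front spot 0.82 [598.5 -43.3  -1. ]
wedge_grip spot 0.72 [ 671.6 -223.1   20.4]
wedge_grip spot 0.63 [ 484.  -192.1   18.8]
wedge_grip spot 0.6 [ 458.9 -544.4   15.6]
stand_front spot 0.7 [590.1 -46.8  -1.5]
stand_front spot 0.38 [512.8 281.9   4. ]
```

Orange wedge: grip at about (469,-316), yaw about -20.5°, nose away from the robot. Stand front at about (594.5,-46), yaw about 2°. I'll move above the wedge and stay high on the way.

```bash
python3 -m handwheel '{"translation": [[0.25,0.16,0],[0.25,0.16,0],[0.25,0.16,0],[0.25,0.16,0],[0.25,0.16,0],[0.25,0.16,-0.1],[0.24,0.15,-0.2],[0,0,-0.2]], "twist": [-0.07,-0.07,-0.07,-0.07,-0.07,-0.07,-0.066,0]}' 0
python3 - <<'E'
from h import *
o=get_obs(); print(o['tool_pos'],np.degrees(o['tcp_rot']),o['joint_positions'])
d=snap('wrist','w1'); print(d['world_from_camera'])
for l in ['wedge_grip']:
        for r in spot_point('wrist',l): print(l,'spot',round(r['score'],2),w(d,r['position']).round(1))
E
```

```text
time: 1.85
tool_pos: [476.3, -311.8, 174.7]
tcp_rot: [-3.134, -0.004, -1.958]
contact_force: [0.1, 0.1, 0.1]
grip_width: 91.6
[ 476.32022378 -311.80343309  174.72208101] [-179.5807204    -0.22556534 -112.2047593 ] [-0.71348686  0.48461002  1.51468401 -0.0015299   1.13410597  1.24548261]
[[-3.77240725e-01  8.84810806e-01  2.73494558e-01  5.51231903e+02]
 [-9.26105658e-01 -3.61755443e-01 -1.07057505e-01 -3.41798130e+02]
 [ 4.21250757e-03 -2.93671308e-01  9.55897179e-01  3.12259388e+02]
 [ 0.00000000e+00  0.00000000e+00  0.00000000e+00  1.00000000e+00]]
wedge_grip spot 0.8 [ 461.  -540.5   20.9]
wedge_grip spot 0.73 [ 468.9 -316.8   21.4]
wedge_grip spot 0.62 [ 673.2 -222.    24.8]
wedge_grip spot 0.55 [ 483.6 -193.9   19. ]
```

View pics/w1.png

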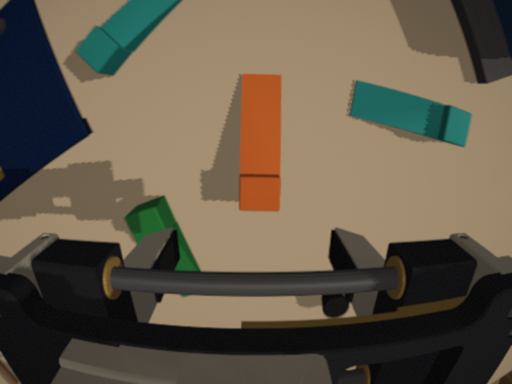

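The wrist view shows the orange wedge upright at column 260, with the grip block at (260,192). It is aligned with the tool and the finger lanes are clear. Next I'll descend and close.

```bash
python3 -m handwheel '{"translation": [[-0.075,-0.02,-0.18],[0,0,-0.2],[0,0,-0.2],[0,0,-0.2],[0,0,-0.12],[0,0,-0.06],[0,0,0],[0,0,0]], "twist": [0,0,0,0,0,0,0,0]}' 0
python3 - <<'E'
from h import *
o=get_obs(); print(o['tool_pos'],np.degrees(o['tcp_rot']))
d=snap('wrist','w2')
for r in spot_point('wrist','wedge_grip'): print('spot',round(r['score'],2),w(d,r['position']).round(1))
E
```

```text
time: 2.95
tool_pos: [463.3, -322.3, 34.4]
tcp_rot: [-3.128, -0.007, -1.964]
contact_force: [-0.5, 0.5, 1.1]
grip_width: 91.4
[ 463.3379756  -322.30346556   34.44672226] [-179.24376662   -0.42875218 -112.50031132]
spot 0.59 [ 468.4 -312.5   24.2]
```

View pics/w2.png

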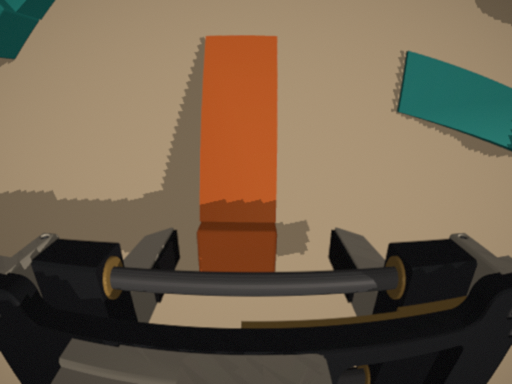

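The wedge block sits about 9 mm left of the finger centre (column 237 against 256), so I'll shift over and go down 6 mm.

```bash
python3 -m handwheel '{"translation": [[0.02,0.06,-0.02],[0,0,-0.02],[0,0,0],[0,0,0],[0,0,0],[0,0,0],[0,0,0],[0,0,0]], "twist": [0,0,0,0,0,0,0,0]}' 0
python3 - <<'E'
from h import *
o=get_obs(); print(o['tool_pos'],np.degrees(o['tcp_rot']))
d=snap('wrist','w3')
E
```

```text
time: 4.05
tool_pos: [466.9, -312.6, 28.8]
tcp_rot: [-3.127, -0.008, -1.963]
contact_force: [0.0, -0.6, -0.6]
grip_width: 91.7
[ 466.94703416 -312.60232646   28.80402614] [-179.17543259   -0.45247147 -112.46928063]
```

View pics/w3.png

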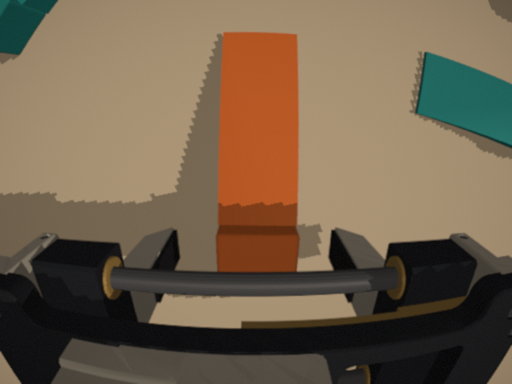

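Block is now at column 257, centred between the fingers. I'll close.

```bash
python3 -m handwheel '{"translation": [[0,0,0],[0,0,0],[0,0,0],[0,0,0],[0,0,0],[0,0,0],[0,0,0],[0,0,0]], "twist": [0,0,0,0,0,0,0,0]}' 255
python3 - <<'E'
from h import *
o=get_obs(); print(o['tool_pos'],np.degrees(o['tcp_rot']),o['grip_width'])
d=snap('wrist','w4')
E
```

```text
time: 5.1
tool_pos: [467.0, -312.7, 28.9]
tcp_rot: [-3.127, -0.008, -1.963]
contact_force: [-0.4, -0.9, 0.1]
grip_width: 40.2
[ 466.97202181 -312.65172611   28.89134922] [-179.1657051    -0.45766769 -112.46598839] 40.196952920273446
```

View pics/w4.png

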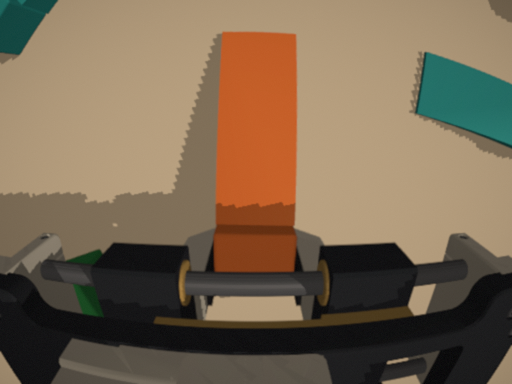

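```bash
python3 -m handwheel '{"translation": [[0,0,0.2],[0,0,0.25],[-0.03,0.3,0],[-0.03,0.3,0],[-0.03,0.3,0],[-0.03,0.3,0],[-0.03,0.3,0],[0,0.2,0]], "twist": [0,0,0.055,0.055,0.055,0.055,0.052,0]}' 255
python3 - <<'E'
from h import *
o=get_obs(); print(o['tool_pos'],np.degrees(o['tcp_rot']),o['grip_width'])
d=snap('wrist','w5')
for r in spot_point('wrist','stand_front'): print('spot',round(r['score'],2),w(d,r['position']).round(1))
E
```

```text
time: 6.15
tool_pos: [441.9, -52.0, 97.2]
tcp_rot: [-3.128, -0.008, -1.526]
contact_force: [0.1, -0.9, -1.4]
grip_width: 40.3
[441.90223522 -51.98403206  97.2428246 ] [-179.22560526   -0.43493808  -87.44453183] 40.259263388251725
spot 0.77 [591.6 -45.2   2.6]
```

View pics/w5.png

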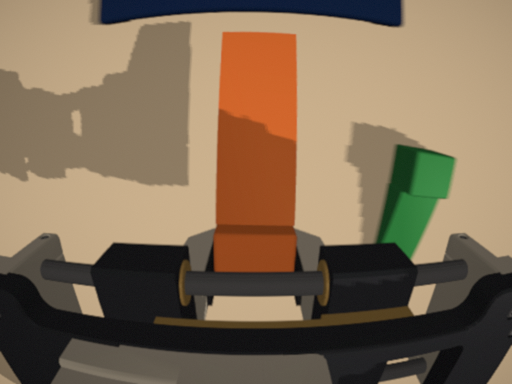

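The nose is at (259,33), roughly centred on the plate edge (columns 102 to 401). I'll lower the wedge to the bench.

```bash
python3 -m handwheel '{"translation": [[0,0,-0.15],[0,0,-0.15],[0,0,-0.1],[0,0,-0.04],[0,0,0],[0,0,0],[0,0,0],[0,0,0]], "twist": [0,0,0,0,0,0,0,0]}' 255
python3 - <<'E'
from h import *
o=get_obs(); print(o['tool_pos'],np.degrees(o['tcp_rot']),o['contact_force'])
d=snap('wrist','w6')
for r in spot_point('wrist','stand_front'): print('spot',round(r['score'],2),w(d,r['position']).round(1))
print(d['cx'],d['cy'])
d=snap('side','s6')
im=cv2.resize(d['img'][160:260,150:350],None,fx=4,fy=4,interpolation=cv2.INTER_CUBIC);cv2.imwrite('pics/s6z.png',im[:,:,::-1])
E
```

```text
time: 7.25
tool_pos: [444.3, -54.5, 31.3]
tcp_rot: [-3.123, -0.01, -1.525]
contact_force: [-0.4, 0.8, -1.0]
grip_width: 40.2
[444.34726885 -54.46234554  31.30747651] [-178.93623682   -0.56495995  -87.38355635] [-0.39702447  0.77782391 -1.00409835]
253.69426136775724 193.5552497688586
```

View pics/w6.png

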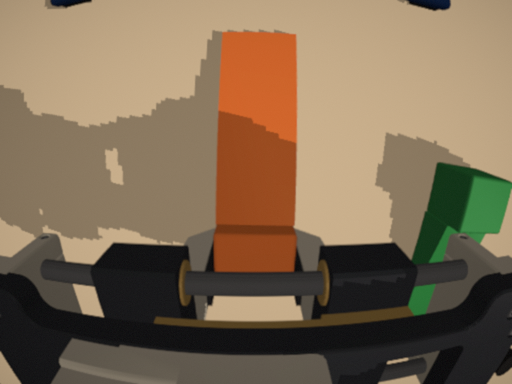

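View pics/s6z.png

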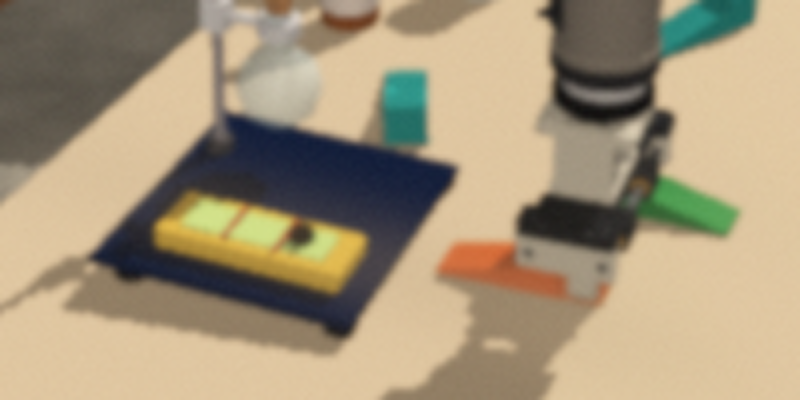

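Side view: the wedge is level just off the bench, with its nose pointing at the edge's middle. It sits about 5 mm to the right, so I'll correct that and push the first part.

```bash
python3 -m handwheel '{"translation": [[0.03,0.03,-0.01],[0.07,0.01,-0.005],[0.1,0.005,0],[0.1,0.005,0],[0.1,0.004,0],[0.1,0.003,0],[0,0,0],[0,0,0]], "twist": [0,0,0,0,0,0,0,0]}' 255
python3 - <<'E'
from h import *
o=get_obs(); print(o['tool_pos'],np.degrees(o['tcp_rot']),o['contact_force'])
d=snap('wrist','w7')
d=snap('side','s7')
im=cv2.resize(d['img'][160:260,150:350],None,fx=4,fy=4,interpolation=cv2.INTER_CUBIC);cv2.imwrite('pics/s7z.png',im[:,:,::-1])
E
```

```text
time: 8.4
tool_pos: [518.8, -43.5, 28.8]
tcp_rot: [-3.137, -0.008, -1.523]
contact_force: [-5.0, -2.7, 4.3]
grip_width: 39.8
[518.75159094 -43.50764099  28.78955794] [-179.72553534   -0.43361148  -87.26228517] [-5.03255627 -2.70058652  4.31225147]
```

View pics/w7.png

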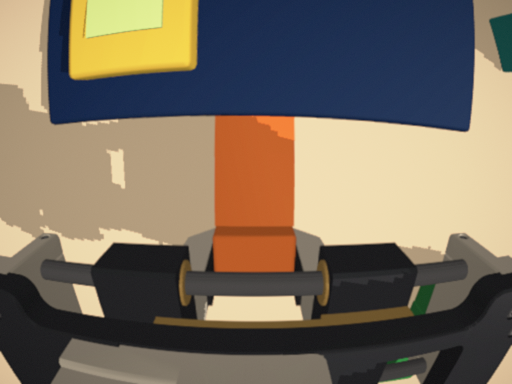

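View pics/s7z.png

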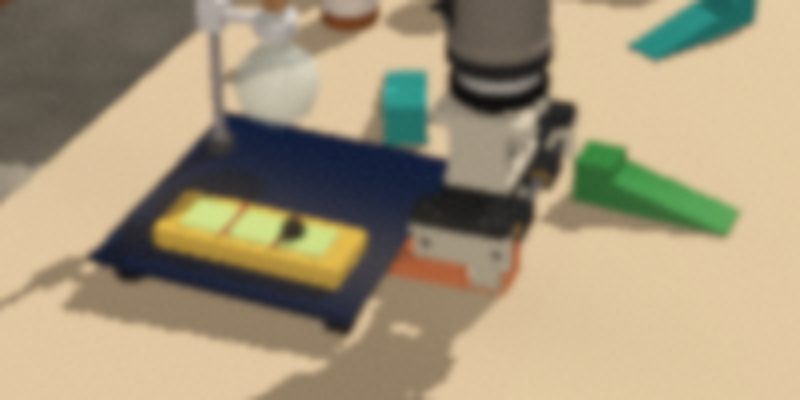

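The nose is about 44 mm under, centred (wedge at column 255, edge from 52 to 468). The ball is starting to move rearward, so I'll push about 26 mm more.

```bash
python3 -m handwheel '{"translation": [[0.05,-0.002,0],[0.05,0,0],[0.04,0,0],[0.03,0,0],[0,0,0],[0,0,0],[0,0,0],[0,0,0]], "twist": [0,0,0,0,0,0,0,0]}' 255
python3 -m handwheel '{"translation": [[0,0,0],[0,0,0],[0,0,0],[0,0,0],[0,0,0],[0,0,0],[0,0,0],[0,0,0]], "twist": [0,0,0,0,0,0,0,0]}' 255
cat > look.py <<'E'
from h import *
import sys
n=sys.argv[1]
o=get_obs(); print(o['tool_pos'],np.degrees(o['tcp_rot']),o['contact_force'])
a=capture('wrist')['img']
s=cv2.resize(capture('side')['img'][195:245,180:250],(560,400),interpolation=cv2.INTER_CUBIC)
t=cv2.resize(capture('top')['img'][140:205,210:250],(240,390),interpolation=cv2.INTER_CUBIC)
out=np.zeros((400,800,3),np.uint8); out[:,:560]=s; out[:390,560:]=t
cv2.imwrite(f'pics/{n}.png',out[:,:,::-1]); cv2.imwrite(f'pics/{n}w.png',a[:,:,::-1])
E
python3 look.py a8
```

```text
time: 9.5
tool_pos: [531.9, -42.4, 28.5]
tcp_rot: [3.118, -0.002, -1.522]
contact_force: [-1.4, -1.0, 1.2]
grip_width: 39.8
time: 10.5
tool_pos: [531.9, -42.4, 28.5]
tcp_rot: [3.118, -0.002, -1.522]
contact_force: [-2.4, -0.7, 1.6]
grip_width: 39.8
[531.93932235 -42.40132497  28.48919009] [ 1.78673940e+02 -1.17882646e-01 -8.72307828e+01] [-2.42422754 -0.74707349  1.59731873]
```

View pics/a8.png

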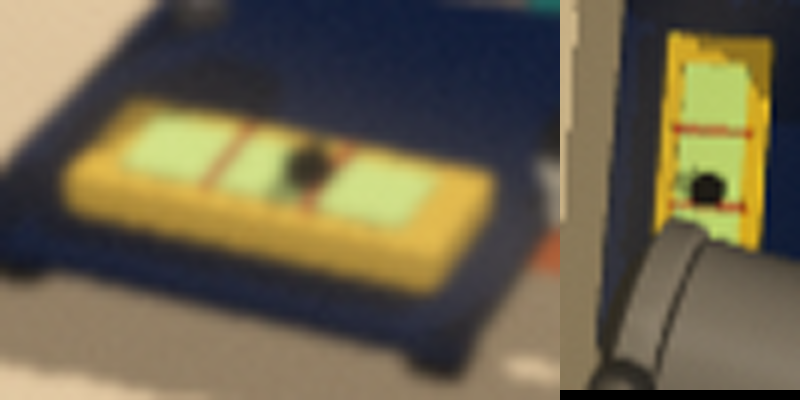

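View pics/a8w.png

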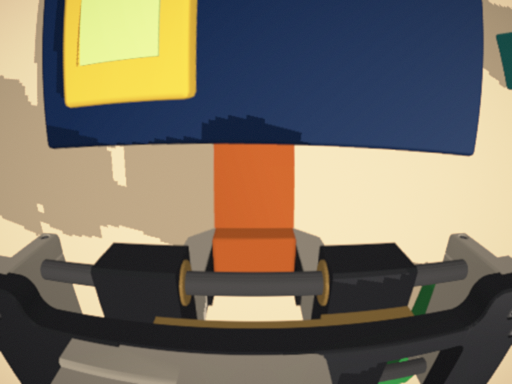

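Loaded, the arm lags: it moved 13 mm. Top view: ball at row 188 against the marks' mid at 168, about 11 mm short. That needs about 15 mm more travel.

```bash
python3 -m handwheel '{"translation": [[0.06,0,0],[0.06,0,0],[0.05,0,0],[0.03,0,0],[0,0,0],[0,0,0],[0,0,0],[0,0,0]], "twist": [0,0,0,0,0,0,0,0]}' 255
python3 -m handwheel '{"translation": [[0,0,0],[0,0,0],[0,0,0],[0,0,0],[0,0,0],[0,0,0],[0,0,0],[0,0,0]], "twist": [0,0,0,0,0,0,0,0]}' 255
python3 look.py a9
```

```text
time: 11.65
tool_pos: [550.8, -41.2, 28.2]
tcp_rot: [3.091, 0.002, -1.521]
contact_force: [-3.5, 0.6, 2.5]
grip_width: 39.6
time: 12.65
tool_pos: [550.8, -41.2, 28.2]
tcp_rot: [3.091, 0.002, -1.521]
contact_force: [-3.9, 0.0, 1.8]
grip_width: 40.0
[550.83170216 -41.1757943   28.21678543] [ 1.77098017e+02  1.10507615e-01 -8.71339459e+01] [-3.89527780e+00  1.59603963e-03  1.83729810e+00]
```

View pics/a9.png

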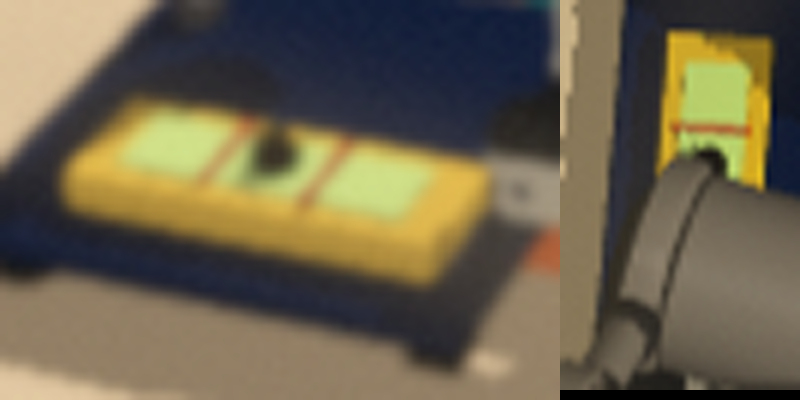

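View pics/a9w.png

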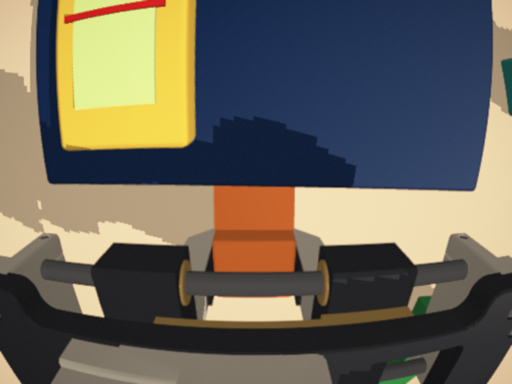

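The ball is about midway between the marks in the side view (column 273 against a mid of about 276). The tool pitched about 3° under load. I'll let go and see where the wedge settles.

```bash
python3 -m handwheel '{"translation": [[0,0,0],[0,0,0],[0,0,0],[0,0,0],[0,0,0],[0,0,0],[0,0,0],[0,0,0]], "twist": [0,0,0,0,0,0,0,0]}' 0
python3 -m handwheel '{"translation": [[0,0,0],[0,0,0],[0,0,0],[0,0,0],[0,0,0],[0,0,0],[0,0,0],[0,0,0]], "twist": [0,0,0,0,0,0,0,0]}' 0
python3 look.py a10
```

```text
time: 13.8
tool_pos: [552.0, -41.1, 28.2]
tcp_rot: [3.093, 0.002, -1.521]
contact_force: [-0.9, -0.8, -1.3]
grip_width: 91.8
time: 14.8
tool_pos: [552.1, -41.1, 28.2]
tcp_rot: [3.093, 0.002, -1.521]
contact_force: [0.5, 0.2, -0.1]
grip_width: 92.1
[552.05319055 -41.07098953  28.16752471] [ 1.77240437e+02  1.02442770e-01 -8.71219522e+01] [ 0.50681792  0.20505131 -0.11406009]
```

View pics/a10.png

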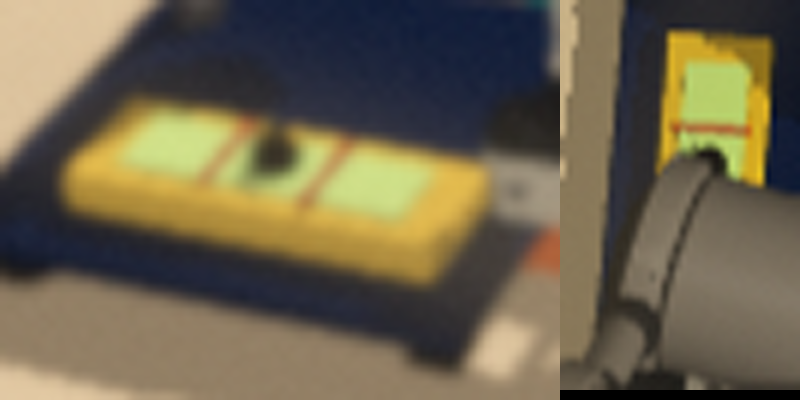

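View pics/a10w.png

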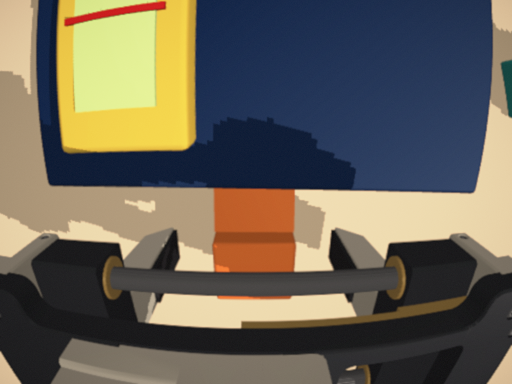

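The wedge holds and the ball has not moved. I'll retreat straight up, then back.

```bash
python3 -m handwheel '{"translation": [[-0.02,0,0.1],[-0.05,0,0.2],[-0.1,0,0.3],[-0.1,-0.1,0.3],[-0.1,-0.3,0.2],[0,-0.35,0],[0,-0.35,0],[0,-0.3,0]], "twist": [0,0,0,0,0,0,0,0]}' 0
python3 look.py a11; python3 - <<'E'
from h import *
d=snap('top','t11'); t=cv2.resize(d['img'][130:240,200:310],(600,600),interpolation=cv2.INTER_CUBIC); cv2.imwrite('pics/t11z.png',t[:,:,::-1])
for l in ['wedge_grip','thin_wedge_mid']:
    for r in spot_point('top',l): print(l,round(r['score'],2),w(d,r['position']).round(1))
E
```

```text
time: 15.95
tool_pos: [493.1, -253.7, 207.2]
tcp_rot: [3.101, -0.003, -1.514]
contact_force: [0.5, -0.5, 0.0]
grip_width: 91.8
[ 493.09205286 -253.69211776  207.23904282] [177.66877081  -0.18287496 -86.75045324] [ 0.53602789 -0.47085795  0.00787531]
wedge_grip 0.83 [ 674.1 -218.7   21.8]
wedge_grip 0.66 [550.4 -36.4  23.8]
thin_wedge_mid 0.69 [514.3 280.7   8.2]
```

View pics/a11.png

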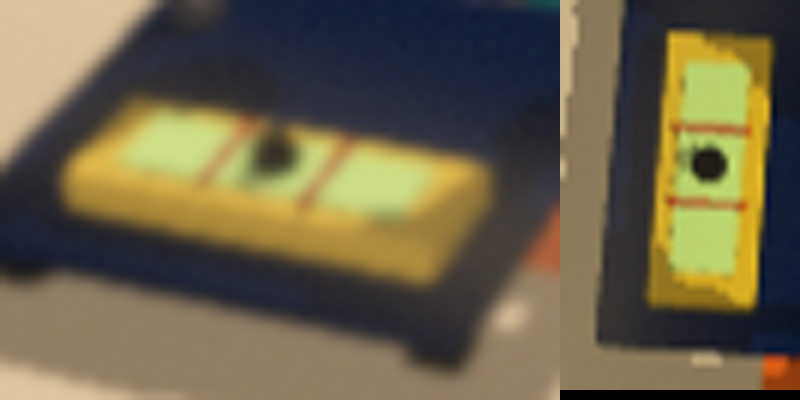

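View pics/t11z.png

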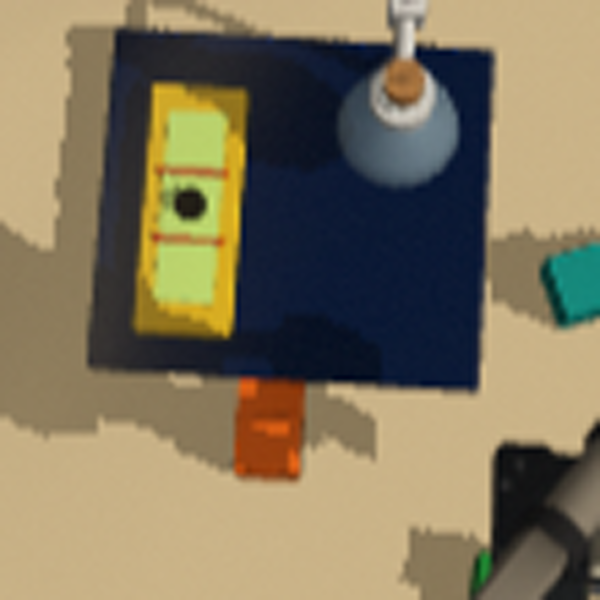

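The ball is centred (row 164 against a mid of 167, about 2 mm off). The wedge lies flat in front, and the gripper is clear. I'll let the arm settle and hand in.

```bash
python3 -m handwheel '{"translation": [[0,0,0],[0,0,0],[0,0,0],[0,0,0],[0,0,0],[0,0,0],[0,0,0],[0,0,0]], "twist": [0,0,0,0,0,0,0,0]}' 0
python3 -c "
from plant import *
print(close_job())"
```

```text
time: 17.25
tool_pos: [493.7, -247.6, 206.4]
tcp_rot: [3.099, -0.001, -1.509]
contact_force: [-0.1, 0.3, -0.2]
grip_width: 91.6
the job is handed in; nothing more can be done
None
```

I gripped the orange wedge by its block and pushed it nose first under the stand's front edge until the ball was level. I then let go, backed the arm clear and handed the job in at about 17 s.

**Ball:** in the last top picture it sits about 2 mm from the middle of the red marks, and the side view agrees. It did not move when I released the wedge.

**Wedge:** it stayed on the bench holding the stand up after release. I judged this from the pictures, because I had no direct reading of the contact force or the wedge's speed.

**Robot and grey wedge:** the wrist force read about zero with the gripper clear. The network found the grey wedge at (514, 281), where it was at the start, within its few millimetres of error.

**Off the ideal:** the wedge lies about 10 mm to the left of the edge's exact middle. The tool also pitched about 3° while pushing under load, with no visible effect after release.

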